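# Hang the sleeve basket over the dedusting grille and hold the draught gate half open

### The job

Hang the wire basket with its three sleeves by its handle on the twin hook above the dedusting grille and let go of it, without spilling any sleeve. Then pull the duct's self-closing slide gate half open by its upright grip, never pulling it wide open, and finish while still holding it there against its spring, the basket hanging still. Leave everything else on the bench as it stands.

Things in the scene. Friction and masses are not known exactly. Their poses are not given: they have to be found in the camera images.
- basket: Rectangular wire basket, 136 mm long (its y), 60 wide (its x), walls 55 high; 0.2 to 0.33 kg plus three sleeves. Fixed upright handle: flat strips at both ends carry a straight round bar, 12 mm thick, along its y, axis 135 mm above the underside, 136 mm free between the strips; 74 mm of open window under it, above the walls. Origin: centre of the underside, z up, standing on the bench.
- basket_bar (a point): Middle of the basket's handle bar, on its axis, 135 mm above the underside; y runs along the bar.
- sleeve0: Cast sleeve with collars, 38 mm across, 50 mm high, 0.09 kg, standing loose in the basket, the -y one of the row. Origin: centre of its foot.
- sleeve1: The same, the middle one of the row.
- sleeve2: The same, the +y one of the row.
- stand: Dedusting stand, fixed: green box 200 by 200 by 100 mm high, slatted grille on top. On its -y side a round 80 mm duct, axis at x = 50 mm, 55 mm high, runs along -y and turns down into the bench at y = -360 mm; at y = -210 mm it carries the slide gate: grey flanges 110 mm wide, 113 high, spring tube on top up to 132 mm. Origin: centre of the box's underside; x points away from the robot at yaw 0.
- hook_tip (a point): Rounded top of the +y hook bar's upturned end, 282 mm above the bench. The twin hook is two like round bars, 8 mm thick, at y = -32 and +32 mm of the stand: each rises from the box's far edge (x = 92 mm), runs towards -x at 276 mm, dips into a V 24 mm deep whose bottom is at x = 0, and ends here at x = -22 mm.
- hook_seat (a point): Where the axis of the hung handle bar rests, 267 mm above the bench, midway between the hook bars, handle along y; axes as the stand's. Bring the basket in from -x, handle 295 to 320 mm up, so that the hook bars enter its window, then lower: the Vs centre it from 18 mm off in x; 20 mm in y is harmless. A gripper at the handle's middle fits between the hook bars. Hung basket: 32 mm above grille.
- gate (a joint): Slide gate of the duct, m: 0 shut (at rest), 0.040 half open, 0.080 wide open. Grows as the grip is pulled along the stand's -x. A spring shuts it: about 5 N at 0, rising 150 N per m to 11 N at half and 17 N wide open; let go, it runs shut. A dark ring on the spring rod just leaves the mouth of the spring tube at half travel.
- gate_grip: Black upright round grip of the gate, 18 mm thick (21 at the cap), from 32 to 117 mm above the bench, on a flat bar (41 to 63 mm above the bench) that joins it on its +x side to the blade. Origin: centre of its lower end; axes as the stand's. Shut, it stands 60 mm in front of the flanges and is at y = -210 mm of the stand, 110 mm aside of the box; it moves with the gate.
- grip_top (a point): Centre of the grip's top, 117 mm above the bench.
- pail: Bystander: round steel pail, 100 mm across, 85 mm high, with a thin upright bail to 135 mm. Origin under its centre.
- tote: Bystander: open grey box 90 by 130 by 55 mm without a handle. Origin under its centre.
- tube: Bystander: standing cast tube, 46 mm across, 170 mm high. Origin under its centre.
- funnel: Bystander: standing cast funnel sleeve, 60 mm across, 85 mm high. Origin under its centre.
- brush: Bystander: scrubbing brush with a wooden back, 240 mm long, 47 mm high.
- grease_jar: Bystander: closed jar, 60 mm across, 80 mm high.
- ring_gauge: Bystander: steel ring 64 mm across, 14 mm high, lying flat.
Not all that is in view belongs to the job. Of the things like the basket, leave any that is purple; of the rest the smaller one is meant.

How it is judged:
By the outcome, as a careful person would: the job done as asked, in the order asked, and still so for the second after the job is handed in, while the arm keeps its last pose, push and grip.
It also fails if it takes over 61 s, if anything falls off the work surface, if the arm or the gripper's body presses on something with over 40 N, if the wrist force passes 120 N, or if a joint passes its speed limit or range.

### The arm

A 6-joint arm with a two-finger parallel gripper is mounted at the origin on the work surface. World frame = base frame: x ahead of the robot, y to its left, z up, the work surface at z = 0. Lengths are in m, angles in rad, forces in N, time in s.
With the tool pointing down it reaches from about 0.25 to 0.725 m from the base axis. Payload 4 kg.
Tool frame: the origin (TCP) lies on the centre line of the jaws, within the pads' length; the fingertips stand 22 mm ahead of it and the grasp point (between the pads) lies 3 mm ahead of it; z points along the fingers, y is the line along which they close (so a half turn about z gives the same grasp; the last joint's range is limited). The gripper opens to 85 mm and grips with 20 to 120 N. Pads are 22 mm wide; open, the fingers measure 114 mm over their backs; the gripper's body (76 mm by 85 mm) begins 54 mm behind the grasp point. The pads swing forward as they close: fully open they stand 13 mm farther back than shut.
Start: joints at [-1.116, 0.241, 0.005, 1.335, 0, 1.571], TCP at [0.22, -0.449, 0.253] pointing down, gripper open.
Joint ranges: [-2.72, 2.72], [-1.05, 1.87], [-1.09, 1.28], [-1.99, 2.15], [-1.42, 1.44], [-3.14, 3.14]. Speed limits (rad/s): [2.79, 2.79, 3.14, 3.14, 3.14, 3.14].

### API

Orientations are given as a unit quaternion [x, y, z, w].
In Python, from workcell import bot gives the robot as it stands.
- The arm moves only by the shell command python3 -m inch 'ROWS'. ROWS is JSON, one flat list of numbers, 7 for each row, row after row: the shift along the world's x, y, z in mm, then the turn, a rotation vector about the world's x, y, z in rad, then the opening in per cent of the stroke, from 0 (shut) to 100 (fully open). A call has 1 to 8 rows; each row is the pose to reach, as a shift and turn from the pose commanded when the call began; what a row does not reach only later rows make up. A row lasts 1/12 s, in which the tool goes at most 41.7 mm and 7.16 degrees, less where a joint would pass 70% of its speed; a pose out of reach is approached as far as the arm can. A call with a gripper value outside its range is refused whole. The fingers move at their own pace and stop on an object; the grip force is fixed at half the most. Time passes only in rows, so rows that repeat a pose let the fingers close. It gives the time, the measured TCP pose, the force, the opening and the grip force at its end, in the units of the state.
- bot.get_obs(): the state, without advancing time (a new reading comes with each control period).
- bot.camera(name): name is "scene" or "top"; returns the picture (400x640x3 uint8, blue, green, red); there is no depth.
- bot.camera_info(name): a dict with "intrinsics" (3x3 intrinsics, pixels), "camera_from_world" (4x4, takes a point from world to camera coordinates). Camera axes: x right, y down, z forward; pixel columns grow to the right and rows downward; lengths in m; the calibration is good to about 2 mm. A picture is of the moment at which its call begins. camera_info takes no time and is no camera call.
- bot.job_done(): hands the job in; it is judged then, once.
Trained networks look in the newest picture that a camera, given by its name, has taken for a name from the list of things; names that differ only in an ending like _2 or _b are one class to them, and where a whole thing is asked for, a point or a joint stands for the part that bears it (a point fixed in the world has none). Each returns a list of dicts, best first, with "confidence" (0 to 1); they miss things now and then, are a little off and sometimes report something else, mostly with a low value. They report only what shows in the picture. A call takes as long as a camera call. They do not tell look-alikes from the thing itself.
- bot.silhouettes(camera, target): "mask" (400x640 bool, what is visible of it) and "uv" ([column, row] in pixels, amid what is visible of it).
- bot.spot_point(camera, target): "uv" ([column, row] in pixels: a listed point, or the origin of a listed thing).
The state is a dict: "clock": time; "joint_pos": joint angles; "joint_vel": joint speeds; "tau": joint torques, N m; "eef_pos": TCP position; "tool_rot": TCP orientation; "ft_force": force on the tool from outside, world axes, zero at the start; "ft_torque": the same for the moment, N m; "grip_width": finger opening in m; "grasp_force": force on a finger pad.
Only numpy, scipy, OpenCV 4.12 (cv2) and the standard library are available. Lean on these libraries where they do the work, as an engineer would, in place of code of your own. Each camera call takes 0.05 s, during which the arm holds its last target. There are 200 camera calls.

## Working session

There is one attempt and no reset: what is moved stays moved. The work goes in short steps, Python scripts to look and compute and a shell command to move; the robot and the scene stay as the last step left them, time stands still between calls to the robot, and variables do not carry over. Pictures are saved under pics/ and viewed, at most 10 in all, crops included, and the job is handed in when it is done.

```bash
ls; mkdir -p pics
cat > h.py <<'E'
import numpy as np, cv2
from workcell import bot
def ray(cam,uv):
    i=bot.camera_info(cam);K=np.array(i["intrinsics"]);T=np.array(i["camera_from_world"])
    R=T[:3,:3];o=-R.T@T[:3,3];d=R.T@np.linalg.solve(K,[uv[0],uv[1],1.]);return o,d/np.linalg.norm(d)
def atz(cam,uv,z):
    o,d=ray(cam,uv);return o+d*(z-o[2])/d[2]
def proj(cam,p):
    i=bot.camera_info(cam);K=np.array(i["intrinsics"]);T=np.array(i["camera_from_world"])
    q=K@(T[:3,:3]@np.array(p)+T[:3,3]);return q[:2]/q[2]
def tri(a,b):
    A=[];c=[]
    for cam,uv in (a,b):
        o,d=ray(cam,uv);P=np.eye(3)-np.outer(d,d);A.append(P);c.append(P@o)
    A=np.vstack(A);x,r,_,_=np.linalg.lstsq(A,np.hstack(c),rcond=None);return x,np.linalg.norm(A@x-np.hstack(c))
E
python3 - <<'E'
from h import *
for c in("scene","top"):
    cv2.imwrite(f"pics/{c}0.png",bot.camera(c))
    for t,z in(("basket",0),("basket_bar",.135),("hook_tip",.282),("hook_seat",.267),("grip_top",.117),("gate_grip",.032),("stand",0),("pail",0),("tube",0)):
        for r in bot.spot_point(c,t)[:3]:
            print(c,t,round(r["confidence"],2),np.round(r["uv"]),np.round(atz(c,r["uv"],z),3))
o=bot.get_obs();print(o["clock"],o["eef_pos"],o["tool_rot"])
E
```

```text
pics
scene basket 0.75 [177. 311.] [ 0.537 -0.603  0.   ]
scene basket 0.75 [221. 234.] [ 0.283 -0.387  0.   ]
scene basket 0.68 [247. 263.] [ 0.451 -0.343  0.   ]
scene basket_bar 0.94 [218. 209.] [ 0.287 -0.38   0.135]
scene basket_bar 0.85 [167. 280.] [ 0.517 -0.597  0.135]
scene basket_bar 0.73 [238. 233.] [ 0.424 -0.352  0.135]
scene hook_tip 0.71 [438. 218.] [0.753 0.176 0.282]
scene hook_tip 0.67 [400. 187.] [0.592 0.153 0.282]
scene hook_tip 0.29 [324. 238.] [ 0.681 -0.164  0.282]
scene hook_seat 0.77 [397. 197.] [0.614 0.127 0.267]
scene grip_top 0.48 [324. 240.] [ 0.561 -0.1    0.117]
scene gate_grip 0.5 [324. 253.] [ 0.55  -0.092  0.032]
scene stand 0.76 [386. 252.] [0.621 0.124 0.   ]
scene pail 0.68 [415. 201.] [0.442 0.379 0.   ]
scene tube 0.79 [452. 230.] [0.634 0.413 0.   ]
top basket 0.98 [383. 242.] [ 0.268 -0.38   0.   ]
top basket 0.77 [432. 178.] [ 0.536 -0.592  0.   ]
top basket 0.73 [378. 202.] [ 0.436 -0.362  0.   ]
top basket_bar 0.94 [448. 176.] [ 0.53  -0.615  0.135]
top basket_bar 0.93 [381. 203.] [ 0.428 -0.35   0.135]
top basket_bar 0.55 [394. 241.] [ 0.28  -0.398  0.135]
top hook_tip 0.72 [242. 157.] [0.584 0.158 0.282]
top hook_seat 0.72 [255. 151.] [0.606 0.115 0.267]
top grip_top 0.64 [312. 172.] [ 0.55  -0.087  0.117]
top gate_grip 0.61 [312. 178.] [ 0.538 -0.085  0.032]
top pail 0.74 [202. 206.] [0.426 0.377 0.   ]
top tube 0.72 [188. 156.] [0.636 0.438 0.   ]
1.0 [ 0.21963912 -0.44915339  0.2533052 ] [ 9.74256755e-01  2.25441291e-01  8.97303259e-06 -1.04813727e-05]
```

Run:
```python
import cv2
a=cv2.imread("pics/scene0.png");b=cv2.imread("pics/top0.png")
cv2.imwrite("pics/s1.png",cv2.resize(a[170:370,100:480],(0,0),fx=2.1,fy=2.1,interpolation=2))
cv2.imwrite("pics/t1.png",cv2.resize(b[120:300,160:500],(0,0),fx=2.3,fy=2.3,interpolation=2))
```

```text
(no output)
```

View pics/s1.png

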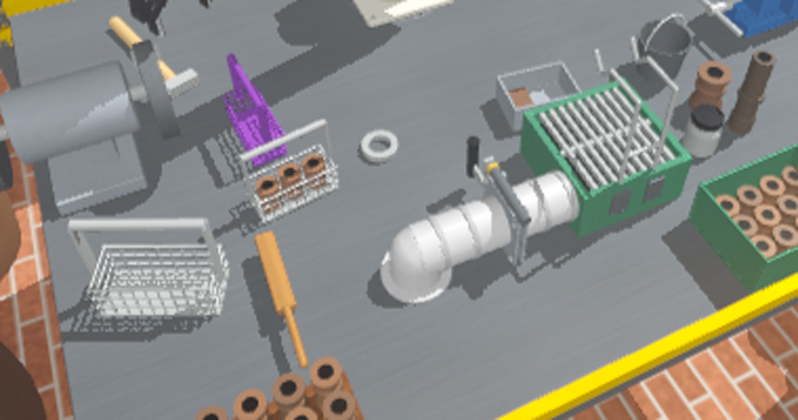

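View pics/t1.png

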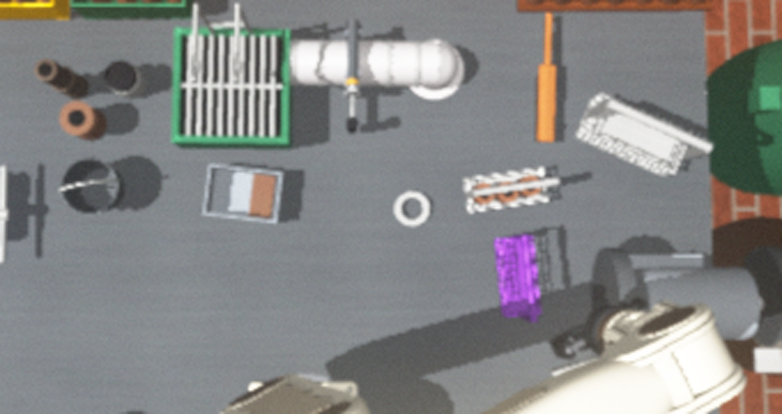

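The sleeve-bearing white basket is at top-crop (510,188) and scene-crop (290,170). The purple look-alike and the bigger basket stay put. The stand is at top-crop (232,88), with the gate grip at (352,123). I'll zoom in on these for pose.

Run:
```python
import cv2,numpy as np
a=cv2.imread("pics/scene0.png");b=cv2.imread("pics/top0.png")
def c(i,x,y):
    r=cv2.resize(i[y:y+60,x:x+80],(400,300),interpolation=2)
    for k in range(0,80,10):cv2.putText(r,str(x+k),(k*5,8),0,.28,(0,255,255));cv2.line(r,(k*5,10),(k*5,14),(0,255,255))
    for k in range(0,60,10):cv2.putText(r,str(y+k),(0,k*5+4),0,.28,(0,255,255))
    return r
cv2.imwrite("pics/z.png",np.vstack([np.hstack([c(b,345,175),c(a,200,218)]),np.hstack([c(b,230,118),c(a,380,180)])]))
from h import *
for c_ in("scene","top"):
    for r in bot.silhouettes(c_,"stand")[:1]+bot.silhouettes(c_,"gate_grip")[:1]:
        ys,xs=np.nonzero(r["mask"]);print(c_,r["confidence"],xs.min(),xs.max(),ys.min(),ys.max(),np.round(cv2.boxPoints(cv2.minAreaRect(np.c_[xs,ys].astype(np.float32)))).tolist())
```

```text
scene 0.82 281 430 189 314 [[258.0, 246.0], [411.0, 184.0], [441.0, 257.0], [288.0, 319.0]]
top 0.72 234 359 123 184 [[233.0, 184.0], [236.0, 123.0], [360.0, 127.0], [358.0, 188.0]]
top 0.63 309 314 157 177 [[309.0, 157.0], [314.0, 157.0], [314.0, 177.0], [309.0, 177.0]]
```

View pics/z.png

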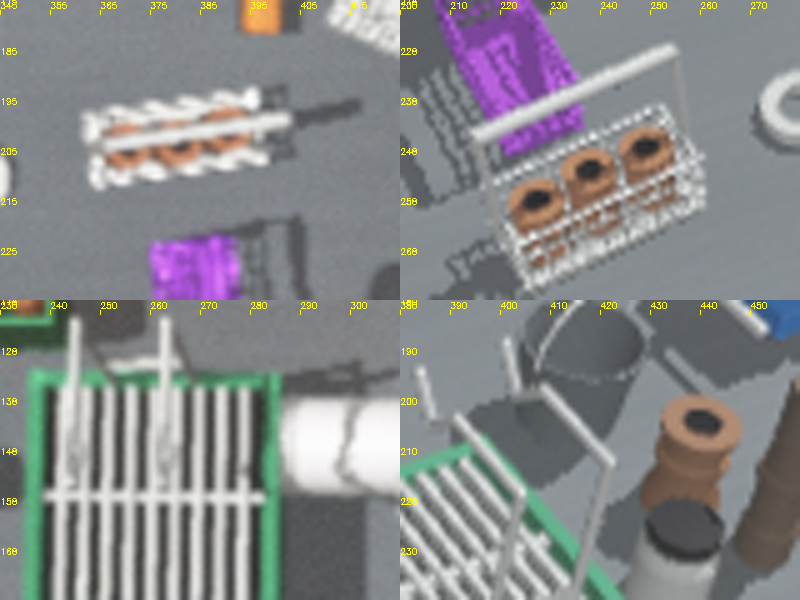

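Run:
```python
from h import *
print("ends",tri(("top",(366.4,204)),("scene",(255,227.6))),tri(("top",(403,198.8)),("scene",(216,244.8))))
print("tip",tri(("top",(242.5,156.5)),("scene",(400.7,187.5))), "elbow+y",tri(("top",(245,121.8)),("scene",(422.3,212.3))),"elbow-y",tri(("top",(263,122)),("scene",(404.5,218.5))))
for uv in((237,133),(286,133.5),(286,184),(235,182)):print("corner",atz("top",uv,.1)[:2])
print("grip",tri(("top",(312,172)),("scene",(324,238.5))))
for n in("ring_gauge","brush","tote","funnel","grease_jar"):
    for r in bot.spot_point("top",n)[:2]:print(n,r["confidence"],atz("top",r["uv"],.0)[:2])
print(bot.get_obs()["clock"])
```

```text
ends (array([ 0.42344216, -0.2928537 ,  0.13182121]), np.float64(0.002750627551026745)) (array([ 0.4426861 , -0.43286515,  0.13445672]), np.float64(0.005024114845590503))
tip (array([0.58673452, 0.15895975, 0.27319223]), np.float64(0.00045708225835425394)) elbow+y (array([0.71037767, 0.15103418, 0.27584214]), np.float64(0.0015741837795404967)) elbow-y (array([0.70913569, 0.08742926, 0.27597203]), np.float64(0.0013140542612822446))
corner [0.71177242 0.2121926 ]
corner [0.70856637 0.0169373 ]
corner [0.50595608 0.01753956]
corner [0.51540289 0.21879822]
grip (array([ 0.55011849, -0.08944577,  0.10819237]), np.float64(0.005984535702961243))
ring_gauge 0.67 [ 0.39550226 -0.18633262]
brush 0.6 [ 0.5856019  -0.43256809]
tote 0.86 [0.44023177 0.09476195]
tote 0.62 [0.63451643 0.21071086]
funnel 0.68 [0.55324773 0.40494287]
funnel 0.38 [ 0.40050166 -0.19102131]
grease_jar 0.65 [0.62711419 0.31747917]
1.45
```

```bash
python3 -m inch '[213,86,0,0,0,1.0,100, 213,86,0,0,0,1.0,100, 213,86,0,0,0,1.0,100, 213,86,0,0,0,1.0,100, 213,86,0,0,0,1.0,100, 213,86,0,0,0,1.0,100, 213,86,0,0,0,1.0,100, 213,86,0,0,0,1.0,100]'
python3 -m inch '[0,0,0,0,0,0.12,100, 0,0,-15,0,0,0.25,100, 0,0,-30,0,0,0.25,100, 0,0,-40,0,0,0.25,100,0,0,-40,0,0,0.25,100,0,0,-40,0,0,0.25,100]'
python3 - <<'E'
from h import *
o=bot.get_obs();print(o["eef_pos"],o["tool_rot"],o["joint_pos"],o["ft_force"])
a=bot.camera("scene");b=bot.camera("top")
for c in("scene","top"):
    for r in bot.spot_point(c,"basket_bar"): print(c,r["confidence"],np.round(r["uv"]),np.round(atz(c,r["uv"],.135),3))
p=np.array(o["eef_pos"]);q=p-[0,0,.022];us,ut=proj("scene",q),proj("top",q);print(us,ut)
def cr(i,u):
    x,y=int(u[0])-40,int(u[1])-30;return cv2.resize(i[y:y+60,x:x+80],(400,300),interpolation=2)
cv2.imwrite("pics/g1.png",np.hstack([cr(a,us),cr(b,ut)]))
E
```

```text
clock: 2.12
eef_pos: [0.4344, -0.362, 0.2528]
tool_rot: [0.744, 0.669, -0.0, -0.0]
ft_force: [0.2, -0.6, -0.1]
grip_width: 0.0854
grasp_force: 0.0
clock: 2.62
eef_pos: [0.4323, -0.3629, 0.2128]
tool_rot: [0.658, 0.753, -0.0, -0.001]
ft_force: [-0.3, -0.5, -0.2]
grip_width: 0.0858
grasp_force: 0.0
[ 0.43227415 -0.36292689  0.21276631] [ 6.58361898e-01  7.52701049e-01 -2.56995669e-05 -8.60961018e-04] [-6.98402769e-01  3.88792537e-01  1.06040606e-01  1.28976701e+00
 -1.65428223e-05  7.38878668e-01] [-0.28619756 -0.50811242 -0.18272866]
scene 0.82 [217. 208.] [ 0.28  -0.381  0.135]
scene 0.74 [234. 235.] [ 0.429 -0.363  0.135]
top 0.86 [449. 176.] [ 0.528 -0.619  0.135]
top 0.82 [381. 204.] [ 0.424 -0.352  0.135]
[232.62774098 223.80464625] [387.00926739 200.52889214]
```

View pics/g1.png

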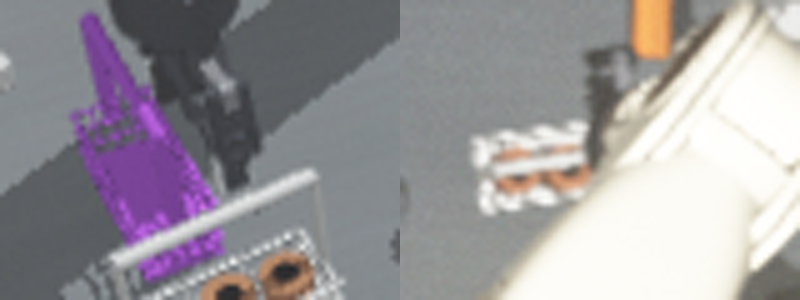

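The open gripper is above the bar's middle: fingers are near scene-crop (235,150), the bar runs (120,258) to (315,178), and the jaws close across it. Next I descend and grip.

```bash
python3 -m inch '[0,0,-25,0,0,0,100, 0,0,-50,0,0,0,100, 0,0,-65,0,0,0,100, 0,0,-75,0,0,0,100, 0,0,-75,0,0,0,100]'
python3 -m inch '[0,0,0,0,0,0,40, 0,0,0,0,0,0,20, 0,0,0,0,0,0,0, 0,0,0,0,0,0,0, 0,0,0,0,0,0,0, 0,0,0,0,0,0,0,0,0,0,0,0,0,0,0,0,0,0,0,0,0]'
```

```text
clock: 3.23
eef_pos: [0.4317, -0.3624, 0.1365]
tool_rot: [0.658, 0.753, -0.0, -0.002]
ft_force: [-0.4, 1.0, -0.5]
grip_width: 0.0856
grasp_force: 0.0
clock: 3.9
eef_pos: [0.4333, -0.3634, 0.1391]
tool_rot: [0.658, 0.753, 0.0, 0.001]
ft_force: [1.4, 1.3, 2.8]
grip_width: 0.0098
grasp_force: 58.5
```

```bash
python3 -m inch '[0,0,0,0,0,0,0, 0,0,5,0,0,0,0, 0,0,12,0,0,0,0, 0,0,20,0,0,0,0, 0,0,30,0,0,0,0, 0,0,40,0,0,0,0,0,0,45,0,0,0,0,0,0,45,0,0,0,0]'
python3 - <<'E'
from h import *
a=bot.camera("scene");b=bot.camera("top")
cv2.imwrite("pics/g2.png",cv2.resize(a[190:280,180:300],(640,480),interpolation=2))
E
```

```text
clock: 4.57
eef_pos: [0.4335, -0.364, 0.1855]
tool_rot: [0.658, 0.753, 0.0, 0.002]
ft_force: [-0.2, -0.9, -5.1]
grip_width: 0.01
grasp_force: 58.5
```

View pics/g2.png

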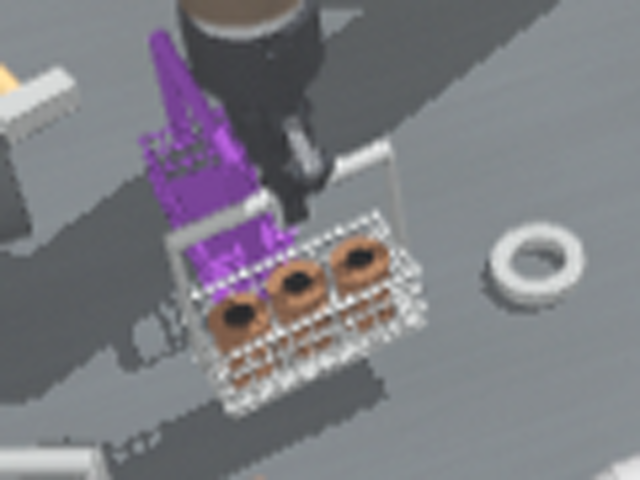

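The basket is lifted level with all three sleeves upright inside, the bar running from (175,240) to (390,150). I'm raising it and carrying it across gently.

```bash
python3 -m inch '[0,0,8,0,0,0,0, 0,0,22,0,0,0,0, 0,0,40,0,0,0,0, 0,0,60,0,0,0,0, 0,0,80,0,0,0,0, 0,0,100,0,0,0,0,0,0,115,0,0,0,0,0,0,125,0,0,0,0]'
python3 -m inch '[0,3,0,0,0,0,0, 1,10,0,0,0,0,0, 2,21,0,0,0,0,0, 4,35,0,0,0,0,0, 6,51,0,0,0,0,0, 8,68,0,0,0,0,0,10,86,0,0,0,-0.01,0,12,104,0,0,0,-0.02,0]'
python3 -m inch '[2,18,0,0,0,-0.02,0, 4,36,0,0,0,-0.04,0, 6,54,0,0,0,-0.06,0, 8,72,0,0,0,-0.08,0, 10,90,0,0,0,-0.1,0, 12,108,0,0,0,-0.12,0, 14,126,0,0,0,-0.13,0, 16,144,0,0,0,-0.138,0]'
python3 -m inch '[2,18,0,0,0,0,0, 4,36,0,0,0,0,0, 6,54,0,0,0,0,0, 8,72,0,0,0,0,0, 10,90,0,0,0,0,0, 12,108,0,0,0,0,0, 14,126,0,0,0,0,0, 16,143,0,0,0,0,0]'
python3 -m inch '[2,17,0,0,0,0,0, 4,33,0,0,0,0,0, 6,48,0,0,0,0,0, 8,61,0,0,0,0,0, 10,72,0,0,0,0,0, 11,81,0,0,0,0,0, 12,87,0,0,0,0,0, 12,90,0,0,0,0,0]'
python3 -m inch '[0,1,0,0,0,0,0,0,1,0,0,0,0,0,0,1,0,0,0,0,0,0,1,0,0,0,0,0,0,1,0,0,0,0,0]'
python3 - <<'E'
from h import *
o=bot.get_obs()
a=bot.camera("scene");b=bot.camera("top")
for c in("scene","top"):
    for n,z in(("basket_bar",.306),("hook_tip",.282),("hook_seat",.267)):
        for r in bot.spot_point(c,n)[:2]: print(c,n,r["confidence"],np.round(r["uv"]),np.round(atz(c,r["uv"],z),3))
print(o["eef_pos"],2*np.arctan2(o["tool_rot"][1],o["tool_rot"][0])-np.pi/2)
cv2.imwrite("pics/g3.png",np.hstack([cv2.resize(a[150:260,310:450],(400,314),interpolation=2),cv2.resize(b[110:220,210:350],(400,314),interpolation=2)]))
E
```

```text
clock: 5.33
eef_pos: [0.4328, -0.3634, 0.3105]
tool_rot: [0.658, 0.753, 0.0, 0.001]
ft_force: [-0.2, -0.2, -4.8]
grip_width: 0.0105
grasp_force: 58.6
clock: 6.0
eef_pos: [0.4441, -0.2566, 0.3073]
tool_rot: [0.666, 0.746, 0.0, -0.001]
ft_force: [0.2, 0.4, -4.6]
grip_width: 0.01
grasp_force: 58.6
clock: 6.67
eef_pos: [0.4596, -0.1127, 0.3075]
tool_rot: [0.715, 0.699, -0.0, -0.001]
ft_force: [-0.1, -0.3, -4.2]
grip_width: 0.0095
grasp_force: 58.6
clock: 7.33
eef_pos: [0.4752, 0.0301, 0.3075]
tool_rot: [0.715, 0.699, -0.001, -0.001]
ft_force: [-0.3, -0.6, -4.1]
grip_width: 0.0098
grasp_force: 58.6
clock: 8.0
eef_pos: [0.4884, 0.1188, 0.308]
tool_rot: [0.715, 0.699, -0.0, -0.0]
ft_force: [0.2, -0.4, -4.3]
grip_width: 0.0101
grasp_force: 58.6
clock: 8.42
eef_pos: [0.4887, 0.1183, 0.3084]
tool_rot: [0.716, 0.698, -0.0, 0.0]
ft_force: [0.1, -0.1, -5.6]
grip_width: 0.0099
grasp_force: 58.6
scene basket_bar 0.98 [163. 282.] [ 0.658 -0.593  0.306]
scene basket_bar 0.91 [374. 164.] [0.48  0.119 0.306]
scene hook_tip 0.65 [399. 186.] [0.585 0.154 0.282]
scene hook_seat 0.71 [413. 203.] [0.66  0.156 0.267]
scene hook_seat 0.66 [397. 200.] [0.626 0.119 0.267]
top basket_bar 0.85 [390. 240.] [ 0.293 -0.348  0.306]
top basket_bar 0.82 [450. 176.] [ 0.509 -0.558  0.306]
top hook_tip 0.72 [243. 157.] [0.584 0.154 0.282]
top hook_seat 0.56 [257. 146.] [0.626 0.108 0.267]
top hook_seat 0.19 [398. 168.] [ 0.543 -0.388  0.267]
[0.48865753 0.1183095  0.30836826] -0.02496672256301835
```

View pics/g3.png

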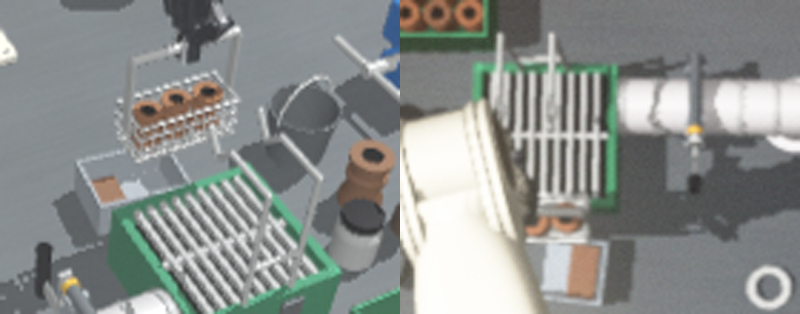

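The basket hangs level in front of the stand: bar at scene-crop (130–235, 50), hook tips at about (215,140) and (265,115). The tip measurements agree between cameras at (0.585, 0.154), so the seat is near (0.609, 0.121).

```bash
python3 -m inch '[3,0,0,0,0,0,0, 10,1,0,0,0,0,0, 20,2,0,0,0,0,0, 32,3,0,0,0,0,0, 44,3,0,0,0,0,0, 54,3,0,0,0,0,0,62,3,0,0,0,0,0,70,3,0,0,0,0,0]'
python3 -m inch '[8,0,0,0,0,0,0, 17,0,0,0,0,0,0, 26,0,0,0,0,0,0, 35,0,0,0,0,0,0, 42,0,0,0,0,0,0, 47,0,0,0,0,0,0,50,0,0,0,0,0,0,50,0,0,0,0,0,0]'
python3 -m inch '[0,0,0,0,0,0,0, 0,0,0,0,0,0,0,0,0,0,0,0,0,0]'
python3 - <<'E'
from h import *
a=bot.camera("scene");b=bot.camera("top")
cv2.imwrite("pics/g4.png",np.hstack([cv2.resize(a[160:250,340:460],(400,300),interpolation=2),cv2.resize(b[110:200,210:330],(400,300),interpolation=2)]))
E
```

```text
clock: 9.48
eef_pos: [0.5596, 0.1219, 0.308]
tool_rot: [0.716, 0.699, -0.0, -0.0]
ft_force: [-0.4, 0.2, -5.0]
grip_width: 0.0094
grasp_force: 58.6
clock: 10.15
eef_pos: [0.6091, 0.1218, 0.3079]
tool_rot: [0.716, 0.699, -0.0, -0.0]
ft_force: [-0.2, -0.7, -5.4]
grip_width: 0.01
grasp_force: 58.6
clock: 10.4
eef_pos: [0.6083, 0.1219, 0.3086]
tool_rot: [0.715, 0.699, -0.0, -0.0]
ft_force: [-0.6, 0.2, -5.5]
grip_width: 0.01
grasp_force: 58.6
```

View pics/g4.png

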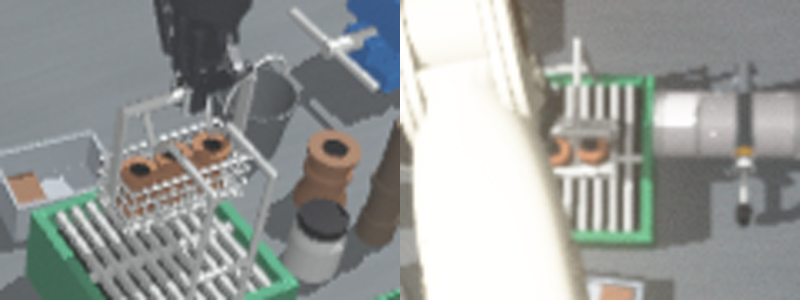

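Both hook bars pass through the handle window (the -y bar's tip at scene-crop (150,115)) with no contact force. Lowering now.

```bash
python3 -m inch '[0,0,-4,0,0,0,0, 0,0,-9,0,0,0,0, 0,0,-14,0,0,0,0, 0,0,-19,0,0,0,0, 0,0,-24,0,0,0,0, 0,0,-28,0,0,0,0,0,0,-30,0,0,0,0,0,0,-30,0,0,0,0]'
python3 -m inch '[0,0,-2,0,0,0,0, 0,0,-4,0,0,0,0, 0,0,-5,0,0,0,0, 0,0,-6,0,0,0,0, 0,0,-6,0,0,0,0]'
```

```text
clock: 11.17
eef_pos: [0.6101, 0.1218, 0.2792]
tool_rot: [0.716, 0.699, 0.002, 0.001]
ft_force: [5.4, -0.0, -3.7]
grip_width: 0.0101
grasp_force: 58.9
clock: 11.58
eef_pos: [0.6118, 0.122, 0.2768]
tool_rot: [0.716, 0.698, 0.005, 0.004]
ft_force: [5.6, 0.1, 9.0]
grip_width: 0.0099
grasp_force: 60.1
```

The V pushes toward +x, so the seat lies a few mm further along x. I'm easing that way.

```bash
python3 -m inch '[2,0,2,0,0,0,0, 4,0,2,0,0,0,0, 5,0,1,0,0,0,0, 5,0,0,0,0,0,0, 5,0,-1,0,0,0,0, 5,0,-2,0,0,0,0, 5,0,-2,0,0,0,0]'
```

```text
clock: 12.17
eef_pos: [0.6156, 0.1219, 0.2724]
tool_rot: [0.716, 0.699, 0.003, 0.002]
ft_force: [5.5, -0.7, 7.3]
grip_width: 0.0103
grasp_force: 60.1
```

```bash
python3 -m inch '[1,0,1,0,0,0,0, 3,0,1,0,0,0,0, 4,0,0,0,0,0,0, 4,0,-1,0,0,0,0, 4,0,-1,0,0,0,0]'
```

```text
clock: 12.58
eef_pos: [0.6178, 0.1218, 0.27]
tool_rot: [0.715, 0.699, 0.0, 0.0]
ft_force: [2.4, -0.6, 6.9]
grip_width: 0.0098
grasp_force: 59.9
```

```bash
python3 -m inch '[1,0,1,0,0,0,0, 1,0,1,0,0,0,0, 1,0,1,0,0,0,6, 1,0,1,0,0,0,12, 1,0,1,0,0,0,18, 1,0,1,0,0,0,24, 1,0,1,0,0,0,30, 1,0,1,0,0,0,45]'
python3 -m inch '[0,0,0,0,0,0,55, 0,0,0,0,0,0,55, 0,0,8,0,0,0,55, 0,0,18,0,0,0,55, 0,0,30,0,0,0,55, 0,0,45,0,0,0,55, 0,0,65,0,0,0,55, 0,0,90,0,0,0,55]'
python3 - <<'E'
from h import *
a=bot.camera("scene");b=bot.camera("top")
cv2.imwrite("pics/g5.png",np.hstack([cv2.resize(a[160:250,340:460],(400,300),interpolation=2),cv2.resize(a[205:295,270:390],(400,300),interpolation=2)]))
E
```

```text
clock: 13.25
eef_pos: [0.6181, 0.1218, 0.2692]
tool_rot: [0.716, 0.699, -0.001, -0.001]
ft_force: [0.7, 0.1, 0.4]
grip_width: 0.0367
grasp_force: 0.0
clock: 13.92
eef_pos: [0.618, 0.1217, 0.3605]
tool_rot: [0.716, 0.699, -0.001, -0.001]
ft_force: [0.5, -0.3, 0.4]
grip_width: 0.0469
grasp_force: 0.0
```

View pics/g5.png

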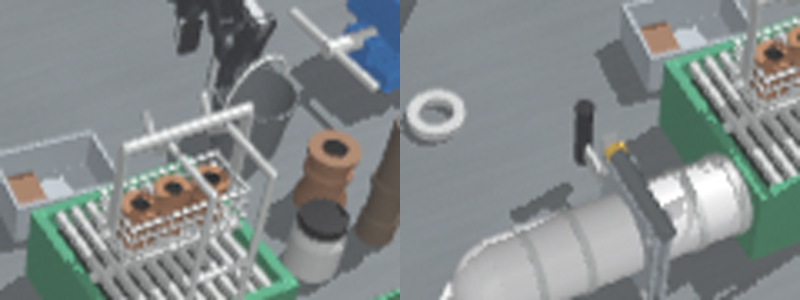

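The basket hangs level in the Vs with all three sleeves upright, and the gripper is clear. The grip cap is at scene px about (325.5, 236.5). Next I move toward the gate.

```bash
python3 -m inch '[0,0,20,0,0,0,75, -10,-25,20,0,0,0.12,75, -20,-60,20,0,0,0.24,75, -33,-100,20,0,0,0.36,75, -46,-140,20,0,0,0.48,75, -60,-180,20,0,0,0.6,75, -69,-210,20,0,0,0.72,75, -69,-210,0,0,0,0.84,75]'
python3 -m inch '[0,0,-20,0,0,0.12,75, 0,0,-40,0,0,0.24,75, 0,0,-60,0,0,0.36,75, 0,0,-80,0,0,0.48,75, 0,0,-100,0,0,0.6,75, 0,0,-120,0,0,0.73,75, 0,0,-130,0,0,0.73,75, 0,0,-130,0,0,0.73,75]'
python3 - <<'E'
from h import *
o=bot.get_obs();print(o["eef_pos"],2*np.arctan2(o["tool_rot"][1],o["tool_rot"][0])-np.pi/2,o["joint_pos"])
a=bot.camera("scene");b=bot.camera("top")
for c in("scene","top"):
    for n,z in(("grip_top",.117),("gate_grip",.032)):
        for r in bot.spot_point(c,n)[:1]: print(c,n,r["confidence"],np.round(r["uv"],1),np.round(atz(c,r["uv"],z),3))
print(atz("scene",(325.5,236.5),.117),proj("scene",[.549,-.088,.117]),proj("top",[.549,-.088,.117]))
cv2.imwrite("pics/g6.png",np.hstack([cv2.resize(a[200:275,270:370],(400,300),interpolation=2),cv2.resize(b[140:215,260:360],(400,300),interpolation=2)]))
E
```

```text
clock: 14.68
eef_pos: [0.5489, -0.094, 0.3645]
tool_rot: [0.37, 0.929, -0.0, 0.004]
ft_force: [2.2, 1.1, 0.4]
grip_width: 0.0641
grasp_force: 0.0
clock: 15.35
eef_pos: [0.5479, -0.0879, 0.2276]
tool_rot: [0.015, 1.0, 0.0, -0.003]
ft_force: [-0.5, -0.6, 0.5]
grip_width: 0.0641
grasp_force: 0.0
[ 0.54791313 -0.08789186  0.22758033] 1.5414797764034613 [-1.59052929e-01  3.65460304e-01  1.10564564e-01  1.32150956e+00
 -7.99592346e-06 -1.29736356e-01]
scene grip_top 0.61 [395.1 194.1] [0.473 0.242 0.117]
scene gate_grip 0.65 [323.3 251.2] [ 0.542 -0.091  0.032]
top grip_top 0.22 [242.6 155.9] [0.616 0.186 0.117]
top gate_grip 0.4 [250.6 153.7] [0.64  0.168 0.032]
[ 0.54952219 -0.08849151  0.117     ] [325.5609999  236.34665122] [312.62291483 172.43725516]
```

View pics/g6.png

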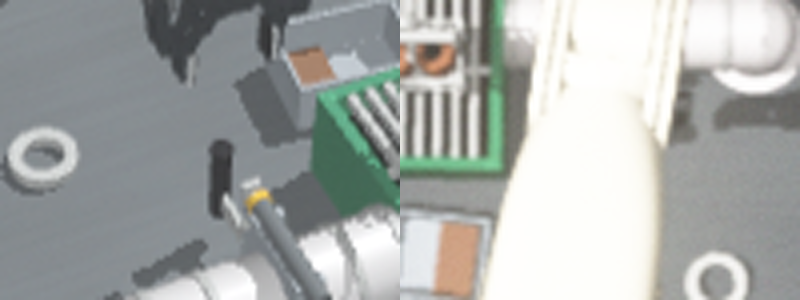

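The black grip top is at scene-crop (222,150), upright and shut, agreeing with the estimate (0.5495, -0.0885). The jaws hang directly above it, so I descend and grip.

```bash
python3 -m inch '[1,0,-25,0,0,0,75, 1,-1,-50,0,0,0,75, 1,-1,-75,0,0,0,75, 1,-1,-100,0,0,0,75, 1,-1,-118,0,0,0,75, 1,-1,-131,0,0,0,75, 1,-1,-131,0,0,0,75, 1,-1,-131,0,0,0,75]'
python3 -m inch '[0,0,0,0,0,0,40, 0,0,0,0,0,0,20, 0,0,0,0,0,0,0, 0,0,0,0,0,0,0, 0,0,0,0,0,0,0, 0,0,0,0,0,0,0,0,0,0,0,0,0,0,0,0,0,0,0,0,0]'
python3 - <<'E'
from h import *
o=bot.get_obs();print(o["clock"],o["eef_pos"],o["ft_force"])
E
```

```text
clock: 16.32
eef_pos: [0.5507, -0.0892, 0.0995]
tool_rot: [0.013, 1.0, 0.0, -0.0]
ft_force: [-0.5, -0.5, 0.3]
grip_width: 0.0639
grasp_force: 0.0
clock: 16.98
eef_pos: [0.5515, -0.0904, 0.1008]
tool_rot: [0.014, 1.0, -0.001, 0.001]
ft_force: [-0.6, -4.5, 5.8]
grip_width: 0.0162
grasp_force: 58.6
16.9833 [ 0.55145148 -0.0904292   0.10076701] [-0.60530832 -4.4787861   5.76616028]
```

```bash
python3 -m inch '[-2,-1,2,0,0,0,0, -6,-1,2,0,0,0,0, -11,-1,2,0,0,0,0, -17,-1,2,0,0,0,0, -23,-1,2,0,0,0,0, -28,-1,2,0,0,0,0, -30,0,2,0,0,0,0, -30,0,2,0,0,0,0]'
python3 -m inch '[0,0,0,0,0,0,0, 0,0,0,0,0,0,0, 0,0,0,0,0,0,0]'
python3 - <<'E'
from h import *
i=[]
for k in range(4):
    bot.camera("scene");o=bot.get_obs();i.append(np.r_[o["eef_pos"],o["ft_force"]])
print(np.mean(i,0).round(4))
E
```

```text
clock: 17.65
eef_pos: [0.5229, -0.09, 0.1009]
tool_rot: [0.013, 1.0, -0.001, 0.002]
ft_force: [8.8, -4.9, -9.6]
grip_width: 0.0163
grasp_force: 59.5
clock: 17.9
eef_pos: [0.5234, -0.09, 0.1009]
tool_rot: [0.013, 1.0, -0.001, 0.003]
ft_force: [8.8, -4.5, -10.2]
grip_width: 0.0169
grasp_force: 59.5
[ 0.5234 -0.09    0.1009  8.7427 -3.8125 -9.6452]
```

```bash
python3 -m inch '[-3,0,-1,0,0,0,0, -6,-1,-1,0,0,0,0, -9,-1,-1,0,0,0,0, -11,-1,-1,0,0,0,0, -12,-1,-1,0,0,0,0, -12,-1,-1,0,0,0,0, -12,-1,-1,0,0,0,0]'
python3 - <<'E'
from h import *
i=[]
for k in range(4):
    a=bot.camera("scene");o=bot.get_obs();i.append(np.r_[o["eef_pos"],o["ft_force"]])
print(np.mean(i,0).round(4))
for n in("gate_grip","basket_bar"):
    for r in bot.spot_point("scene",n)[:3]:print(n,r["confidence"],np.round(r["uv"],1),atz("scene",r["uv"],.032 if n=="gate_grip" else .267).round(3))
cv2.imwrite("pics/g7.png",np.hstack([cv2.resize(a[225:285,300:380],(400,300),interpolation=2),cv2.resize(a[160:250,340:460],(400,300),interpolation=2)]))
E
```

```text
clock: 18.68
eef_pos: [0.5128, -0.0899, 0.1009]
tool_rot: [0.013, 1.0, 0.0, 0.004]
ft_force: [9.8, 0.3, -6.8]
grip_width: 0.0163
grasp_force: 59.8
[ 0.5128 -0.0899  0.1009 10.5281 -0.485  -6.8362]
gate_grip 0.68 [318.1 243.9] [ 0.504 -0.092  0.032]
gate_grip 0.62 [320.2 230.5] [ 0.449 -0.057  0.032]
basket_bar 0.93 [395.3 196.5] [0.61  0.124 0.267]
basket_bar 0.73 [218.4 207. ] [ 0.419 -0.393  0.267]
basket_bar 0.71 [163.6 279.9] [ 0.62  -0.593  0.267]
```

View pics/g7.png

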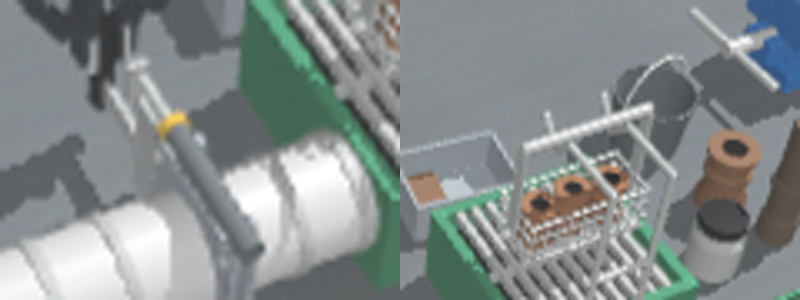

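The jaws hold the grip at crop (110,70). The rod is bare from the yellow mouth (172,125) to (135,70), with no dark ring yet, so the gate is just short of half. The basket hangs level with its sleeves upright. That was my tenth picture, so I'll go 2 mm further and check the ring numerically.

```bash
cat > prof.py <<'E'
from h import *
i=[];A=[]
for k in range(4):
    A.append(bot.camera("scene").astype(float));o=bot.get_obs();i.append(np.r_[o["eef_pos"],o["ft_force"]])
print(o["clock"],np.mean(i,0).round(4))
a=np.mean(A,0)
for y in range(243,254):print(y,[tuple(int(v) for v in a[y,x]) for x in range(328,338)])
E
python3 prof.py; python3 -m inch '[-1,0,-0.5,0,0,0,0, -2,0,-0.5,0,0,0,0, -2,0,-0.5,0,0,0,0, -2,0,-0.5,0,0,0,0]'; python3 prof.py
```

```text
19.1833 [ 0.5129 -0.0899  0.1009 10.5769 -0.57   -6.3808]
243 [(151, 152, 149), (168, 168, 165), (208, 209, 207), (195, 195, 191), (152, 149, 144), (146, 142, 138), (146, 143, 136), (146, 143, 137), (146, 142, 137), (146, 142, 135)]
244 [(188, 188, 186), (167, 167, 163), (185, 186, 183), (216, 218, 215), (167, 164, 160), (147, 144, 138), (146, 142, 137), (146, 142, 137), (146, 142, 135), (146, 142, 136)]
245 [(200, 201, 198), (185, 184, 182), (155, 156, 152), (200, 200, 197), (195, 195, 191), (159, 156, 150), (147, 143, 137), (146, 141, 135), (146, 143, 137), (146, 143, 137)]
246 [(164, 165, 163), (205, 205, 203), (160, 160, 155), (174, 173, 171), (211, 212, 209), (192, 192, 188), (151, 148, 144), (145, 149, 148), (146, 143, 139), (146, 143, 136)]
247 [(132, 131, 129), (184, 184, 182), (190, 190, 186), (155, 155, 153), (189, 189, 187), (211, 218, 219), (149, 175, 190), (131, 181, 202), (136, 170, 188), (138, 138, 137)]
248 [(130, 130, 129), (148, 147, 146), (201, 201, 200), (163, 162, 160), (150, 161, 166), (150, 202, 221), (104, 210, 242), (96, 211, 243), (99, 206, 239), (100, 129, 
[... 2292 characters left out ...]
, 162)]
250 [(130, 130, 128), (130, 130, 128), (132, 131, 129), (116, 155, 171), (79, 152, 181), (84, 165, 195), (104, 141, 157), (141, 139, 134), (151, 147, 139), (125, 145, 151)]
251 [(130, 130, 129), (129, 130, 128), (132, 131, 129), (113, 130, 137), (78, 142, 168), (91, 122, 137), (120, 120, 116), (137, 132, 126), (146, 142, 135), (149, 146, 138)]
252 [(131, 130, 129), (131, 130, 128), (127, 126, 124), (118, 116, 114), (92, 132, 151), (97, 100, 100), (109, 107, 103), (128, 124, 118), (139, 135, 129), (150, 147, 139)]
253 [(130, 130, 129), (131, 130, 129), (129, 129, 126), (130, 125, 121), (127, 144, 152), (128, 126, 123), (102, 100, 96), (117, 115, 109), (132, 129, 124), (143, 140, 132)]
```

```bash
sed -i 's/range(243,254)/range(244,249)/' prof.py
python3 -m inch '[-1,0,-0.5,0,0,0,0, -2,0,-0.5,0,0,0,0, -2.5,0,-0.5,0,0,0,0, -2.5,0,-0.5,0,0,0,0]'; python3 prof.py
```

```text
clock: 20.05
eef_pos: [0.5095, -0.0898, 0.1008]
tool_rot: [0.013, 1.0, 0.0, 0.006]
ft_force: [11.4, 0.9, -3.2]
grip_width: 0.0165
grasp_force: 60.1
20.25 [ 0.5095 -0.0898  0.1008 11.2087  0.4648 -3.4173]
244 [(189, 188, 186), (167, 166, 163), (185, 186, 183), (217, 218, 215), (168, 165, 161), (147, 144, 138), (146, 142, 137), (146, 143, 137), (147, 142, 136), (146, 142, 136)]
245 [(200, 200, 198), (185, 184, 181), (155, 156, 152), (199, 200, 197), (195, 195, 192), (158, 156, 151), (147, 143, 137), (146, 142, 136), (146, 143, 138), (146, 143, 137)]
246 [(164, 165, 163), (205, 205, 204), (160, 160, 155), (174, 173, 171), (212, 212, 209), (192, 192, 188), (151, 149, 144), (145, 149, 148), (146, 144, 139), (146, 143, 136)]
247 [(130, 131, 129), (184, 184, 182), (191, 190, 186), (155, 156, 153), (189, 189, 187), (211, 218, 219), (149, 175, 190), (131, 181, 201), (137, 171, 189), (138, 139, 137)]
248 [(130, 130, 129), (148, 147, 146), (201, 201, 199), (163, 163, 160), (150, 161, 166), (151, 202, 221), (104, 210, 242), (96, 210, 243), (99, 206, 238), (100, 129, 144)]
```

Run:
```python
from h import *
a=bot.camera("scene");g=cv2.imread("pics/g7.png")[:,:400]
n=cv2.resize(a[225:285,300:380],(400,300),interpolation=2)
d=cv2.resize(cv2.absdiff(g,n).max(2),(80,60),interpolation=cv2.INTER_AREA)
ys,xs=np.nonzero(d>12);print(sorted(zip((xs+300).tolist(),(ys+225).tolist(),d[ys,xs].tolist())))
b=cv2.imread("pics/scene0.png")
print("expected px/mm", proj("scene",[.511,-.0885,.117])-proj("scene",[.551,-.0885,.117]))
print("gray now y=228..250"); A=cv2.cvtColor(a,6)
for y in range(228,252):print(y,A[y,314:338])
print("cap top proj at half",proj("scene",[.5095,-.0875,.117]),proj("scene",[.5095,-.0875,.05]))
```

```text
[(300, 267, 14), (300, 268, 25), (301, 258, 24), (301, 266, 13), (301, 267, 26), (302, 266, 17), (302, 267, 26), (303, 257, 26), (303, 265, 14), (303, 266, 24), (304, 227, 15), (304, 257, 31), (304, 263, 13), (304, 264, 36), (304, 265, 26), (305, 227, 17), (305, 228, 13), (305, 256, 26), (305, 263, 15), (305, 264, 30), (306, 228, 17), (306, 255, 28), (306, 263, 15), (306, 264, 28), (306, 272, 15), (307, 255, 32), (307, 263, 14), (307, 264, 26), (307, 271, 25), (308, 255, 28), (308, 271, 25), (309, 225, 21), (309, 226, 19), (309, 254, 26), (309, 263, 15), (309, 264, 24), (309, 270, 29), (310, 225, 17), (310, 253, 28), (310, 262, 13), (310, 263, 24), (310, 270, 25), (311, 226, 13), (311, 253, 31), (311, 269, 27), (312, 226, 23), (312, 227, 24), (312, 232, 17), (312, 233, 25), (312, 252, 26), (313, 225, 29), (313, 226, 30), (313, 227, 17), (314, 251, 25), (314, 269, 17), (315, 254, 14), (315, 255, 26), (316, 238, 15), (316, 254, 14), (316, 255, 26), (317, 232, 19), (317, 233, 39), (317, 234, 38), (317, 235, 38), (317, 236, 37), (317, 237, 32), (317, 238, 14), (317, 239, 35), (317, 240, 
[... 3642 characters left out ...]
 142]
246 [139 140 140 140 127 113 112 131 130 165 204 188 145 131 164 205 159 173
 211 191 148 148 143 141]
247 [139 140 140 140 139 140 140 138 134 130 169 200 158 132 130 183 189 155
 189 218 178 181 172 139]
248 [140 140 140 141 142 143 142 142 138 133 149 204 186 137 130 148 201 162
 162 202 208 207 204 131]
249 [141 141 141 142 143 142 142 141 141 133 132 166 190 138 129 131 164 176
 166 188 193 178 170 145]
250 [135 142 142 142 143 142 142 142 141 139 133 131 166 134 130 129 131 155
 153 165 142 138 144 145]
251 [102 131 141 142 141 142 143 145 144 144 134 131 131 131 130 129 131 131
 143 123 120 130 141 144]
cap top proj at half [320.49324179 228.4221435 ] [320.15819564 241.26178863]
```

Run:
```python
from h import *
b=cv2.imread("pics/scene0.png");a=bot.camera("scene")
A=cv2.cvtColor(a,6);B=cv2.cvtColor(b,6)
T=B[246:258,319:330]   # lower grip, shut
r=cv2.matchTemplate(cv2.resize(A[228:262,308:340],(0,0),fx=8,fy=8,interpolation=2),cv2.resize(T,(0,0),fx=8,fy=8,interpolation=2),cv2.TM_CCOEFF_NORMED)
_,v,_,l=cv2.minMaxLoc(r);s=np.array([308+l[0]/8-319,228+l[1]/8-246]);print(v,s)
print(B[240:260,317:333])
for d in(.036,.040,.044,.048):print(d,proj("scene",[.5495-d,-.0885+.025*d,.045])-proj("scene",[.5495,-.0885,.045]))
print("origin shut",proj("scene",[.5495,-.0885,.032]))
```

```text
0.9563590288162231 [-4.875 -7.75 ]
[[142 142 142 141 142 117  68  60  60  60  61 138 144 144 144 143]
 [142 142 142 142 142 103  65  61  63  62  67 140 144 143 143 143]
 [142 142 143 143 143 103  65  61  62  62  78 139 142 142 143 143]
 [142 144 144 144 143 104  65  62  63  62  79 139 142 143 143 144]
 [143 144 143 143 144 103  66  61  62  62  79 139 144 145 150 157]
 [143 143 142 142 142 104  66  62  64  62  80 141 144 157 183 194]
 [142 142 143 143 142 104  66  63  63  62  80 141 145 176 209 208]
 [142 143 143 144 145 100  66  63  63  62  85 140 144 140 162 157]
 [144 144 145 145 145  88  63  62  76 140 107 142 145 140 149 164]
 [145 145 144 145 144  87  64  63 104 212 148 145 145 138 148 167]
 [145 144 145 143 144  89  62  63 112 205 196 162 146 139 141 154]
 [144 144 144 144 147  89  64  64 112 167 207 196 151 138 134 144]
 [145 146 145 145 147  94  65  63 108 131 168 214 165 135 118 136]
 [146 146 145 147 146 118  75  63  88 130 133 205 196 151 129 147]
 [145 144 145 145 144 145 109  96  96 133 134 169 213 169 137 144]
 [145 144 144 145 145 145 146 145 146 141 135 133 205 167 159 134]
 [144 144 145 145 145 146 146 145 145 145 137 134 169 155 164 146]
 [146 145 145 144 145 144 144 144 144 143 140 136 133 134 143 130]
 [145 144 144 145 144 145 144 144 143 145 145 142 135 130 125 123]
 [144 137 136 134 143 144 144 145 146 146 145 143 137 134 126 124]]
0.036 [-4.34135656 -7.24955368]
0.04 [-4.8149009 -8.0403169]
0.044 [-5.28671499 -8.82819082]
0.048 [-5.75680831 -9.61319124]
origin shut [324.85458971 252.60090136]
```

The image shift of the grip puts the gate at about 39–40 mm. The spring force of 11.2 N gives about 41 mm, so the gate is half open. I'll let it settle, confirm it's still, and hand in.

```bash
python3 -m inch '[0,0,0,0,0,0,0, 0,0,0,0,0,0,0, 0,0,0,0,0,0,0, 0,0,0,0,0,0,0, 0,0,0,0,0,0,0]'
python3 - <<'E'
from h import *
a=bot.camera("scene")[180:250,360:430].astype(int);m=[]
for k in range(5):
    b=bot.camera("scene")[180:250,360:430].astype(int);m.append(abs(a-b).max())
o=bot.get_obs();print(m,o["eef_pos"],o["ft_force"])
if max(m)<25:print(bot.job_done())
E
```

```text
clock: 20.77
eef_pos: [0.5096, -0.0898, 0.1009]
tool_rot: [0.013, 1.0, 0.0, 0.006]
ft_force: [10.3, -0.0, -4.0]
grip_width: 0.0165
grasp_force: 60.1
[np.int64(3), np.int64(4), np.int64(3), np.int64(3), np.int64(3)] [ 0.50953637 -0.08980742  0.10084503] [10.77138553  0.97630492 -4.46645466]
the job is handed in; nothing more can be done
None
```

I handed in the job at about 21 s: the basket hangs still on the twin hook with all three sleeves upright, and the arm is holding the gate about 40 mm (half) open against its spring, judged from image shift, arm travel and spring force because I never made out the dark ring on the rod.

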